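# Pop the fuse hatch of a bench fuse unit with its push-push latch

### The job

The fuses of the unit with the red hatch are to be checked. With a fingertip, press the white mark on the red hatch down once until it stops, take the hand clear so that the hatch pops up by itself, and wait a moment to see that it stays up; then push the hatch back with a finger until it rests at its rear stop, and leave it standing open. Do not press a second time (that latches it again), do not lift or shove the unit, and leave the blue hatch and the things around alone.

Things in the scene. Friction and masses are not known exactly. Their poses are not given: they have to be found in the camera images.
- red_unit: Bench fuse unit with the red hatch: grey housing with a black base and rubber feet, 130 mm (x, its front with three terminals faces -x) x 96 mm (y), deck 45 mm high, hatch top 66 mm high when shut; 1.3 kg, loose on the bench. Origin: centre of its underside, x toward its rear (hinge side), z up.
- blue_unit: A second unit, the same in every way but with a blue hatch; it stays shut. A big magnifier lamp hangs over the bench at the far right, near the hand's starting side: draw the hand in before swinging it round to the units.
- red_press_mark (a point): Centre of the ribbed white press mark (24 x 30 mm) on top of the red hatch, 47 mm from the hinge axis; moves with the hatch. Shut, it is 67 mm above the bench.
- red_free_edge (a point): Middle of the lower lip of the red hatch's free (front) edge, 71 mm from the hinge axis and 10 mm below the hatch's mid plane; moves with the hatch. Shut, it is 54 mm above the bench; popped, about 105 mm.
- red_hinge (a point): Middle of the red hatch's hinge axis, 35 mm behind the unit's origin and 64 mm up; the axis is the unit's y. The hatch is a 71 (from the hinge to the front) x 74 mm cap, 4 mm thick with a 10 mm deep skirt round it.
- red_hatch (a joint): Angle of the red hatch: 0 shut and latched; negative pressed in (stop at -0.11, about 5 mm down at the mark); about 0.7 popped up, lying loosely on the plunger; 1.85 at the rear stop. Past about 1.6 it stays back by its own weight.
- red_plunger (a joint): Height in m of the white plunger rod under the red hatch: 0 latched, -0.005 pressed fully, 0.040 popped out. The latch trips at about -0.003 and takes some 4 N at the mark; when let go the plunger lifts the hatch in about 0.6 s, so the finger should go straight up and clear.
- red_index (a joint): Hidden step of the red push-push latch in m: 0 latched, 0.008 tripped by the press, 0.018 popped out, 0.028 latched again by a second press.
- blue_hatch (a joint): Angle of the blue hatch, 0 shut, negative pressed in, positive open.
- blue_index (a joint): Step of the blue latch, 0 latched, 0.008 or more once tripped.
- fuse_box: Small red and white box of spare fuses, 34 x 62 x 20 mm, loose; origin under its centre. A bystander.
- wick_spool: Small white spool of desoldering wick, 39 mm across, 12 mm high, loose. A bystander.
- big_capacitor: Dark blue capacitor standing upright, 25 mm across, 42 mm high, loose. A bystander.
- heatsink: Dark finned heatsink, 27 x 42 x 35 mm, loose. A bystander.

How it is judged (in metres and radians):
On the way, in this order (a step that is already met when the one before it is completed fails the run):
1. the red hatch is pressed in and its latch trips (value of joint red_hatch below -0.05 rad and value of joint red_index above 0.006 m).
2. the hatch has popped up and stays up by itself for half a second with no finger on it (value of joint red_plunger above 0.036 m and value of joint red_hatch between 0.55 and 1 rad and contact force between each of the arm, the fingers and red_unit below 0.05 N), for 0.5 s.
3. the hatch is pushed back past upright (value of joint red_hatch above 1.6 rad), for 0.1 s.
At the end, for the whole second after the job is handed in: The red hatch stands back at its rear stop (beyond 1.65 rad) by itself, its plunger is out (over 36 mm) after one press, the blue hatch is shut and latched, and the red unit stands flat within 30 mm of where it was (value of joint red_hatch above 1.65 rad and velocity of joint red_hatch below 0.1 rad/s and value of joint red_plunger above 0.036 m and value of joint red_index between 0.015 and 0.023 m and value of joint blue_hatch below 0.03 rad and value of joint blue_index below 0.004 m and distance of red_unit from where it was at the start of the episode below 0.03 m and angle between red_unit's own z axis and vertical below 0.05 rad and linear speed of red_unit below 0.02 m/s); the robot touches nothing.
It fails at once if the red latch is pressed a second time (value of joint red_index above 0.023 m).
It fails at once if the red unit is lifted, tipped or shoved more than 30 mm (height (world z) of red_unit above 0.012 m or angle between red_unit's own z axis and vertical above 0.15 rad or distance of red_unit from where it was at the start of the episode above 0.03 m).
It fails at once if the blue hatch is pressed or opened, or its unit moved more than 20 mm (value of joint blue_index above 0.005 m or value of joint blue_hatch above 0.1 rad or value of joint blue_hatch below -0.04 rad or distance of blue_unit from where it was at the start of the episode above 0.02 m).
It fails at once if a bystander is moved more than 15 mm (distance of any of fuse_box, wick_spool, big_capacitor, heatsink from where it was at the start of the episode above 0.015 m).
It also fails if it takes over 42 s, if anything falls off the work surface, if the arm or the gripper's body presses on something with over 40 N, if the wrist force passes 120 N, or if a joint passes its speed limit or range.

### The arm

A 6-joint arm with a two-finger parallel gripper is mounted at the origin on a cart in front of the work surface, level with it; the furniture and walls round the work are solid. World frame = base frame: x ahead of the robot, y to its left, z up, the work surface at z = 0. Lengths are in mm, angles in rad, forces in N, time in s.
With the tool pointing down it reaches from about 275 to 750 mm from the base axis. Payload 10.2 kg.
Tool frame: the origin (TCP) lies midway between the tips of the shut fingers; the grasp point (between the pads) lies 19 mm behind it; z points along the fingers, y is the line along which they close (so a half turn about z gives the same grasp; the last joint's range is limited). The gripper opens to 85 mm and grips with 20 to 120 N. Pads are 22 mm wide; open, the fingers measure 114 mm over their backs; the gripper's body (76 mm by 85 mm) begins 54 mm behind the grasp point. The pads swing forward as they close: fully open they stand 13 mm farther back than shut.
Start: joints at [-1.365, 0.313, 1.498, -0, 1.331, -0.223], TCP at [218.273, -477.481, 199.494] pointing down, gripper open.
Joint ranges: [-2.94, 2.94], [-0.97, 2.17], [0.19, 2.56], [-1.23, 4.37], [0.02, 3.11], [-2.88, 2.88]. Speed limits (rad/s): [2.39, 2.39, 3.01, 3.14, 3.14, 3.14].

### API

Orientations are given as a unit quaternion [w, x, y, z].
In Python, from rig import ctrl gives the robot as it stands.
- The arm moves only by the tool send_rows, never from a script. Its argument "targets" is a list of rows, each a list of 7 numbers: the closure, from -1 (fully open) to 1 (shut), so that 0 is half open, then the shift along the tool's x, y, z in m, then the turn, a rotation vector about the tool's x, y, z in rad. In form: [[claw, dx, dy, dz, ax, ay, az], ...]. A call has exactly 10 rows; each row shifts and turns the commanded pose from where the row before left it, along the tool's axes as they then stand; what a row does not reach is not made up. A row lasts 1/8 s, in which the tool goes at most 62.5 mm and 10.7 degrees, less where a joint would pass 70% of its speed; a pose out of reach is approached as far as the arm can. A call with a gripper value outside its range is refused whole. The fingers move at their own pace and stop on an object; "squeeze" is the grip in N (left out, the last holds). Time passes only in rows, so rows that do not move let the fingers close, or fill a call up. It gives the time, the measured TCP pose, the force, the opening and the grip force at its end, in the units of the state.
- ctrl.sense(): the state, without advancing time (a new reading comes with each control period).
- ctrl.capture(name): name is "scene" or "top" or "wrist"; returns a dict with "img" (420x560x3 uint8, red, green, blue), "camera_matrix" (3x3 intrinsics, pixels), "R" (3x3) and "t" (3): a world point X has camera coordinates R X + t. Camera axes: x right, y down, z forward; pixel columns grow to the right and rows downward; lengths in mm; the calibration is good to about 2 mm. A picture is of the moment at which its call begins. There is no depth.
- ctrl.finish_job(): hands the job in; it is judged then, once.
Trained networks look in a picture, given as the dict that the camera call returned (one of the last four; its "shot" number tells which), for a name from the list of things; names that differ only in an ending like _2 or _b are one class to them, and where a whole thing is asked for, a point or a joint stands for the part that bears it (a point fixed in the world has none). Each returns a list of dicts, best first, with "score" (0 to 1); they miss things now and then, are a little off and sometimes report something else, mostly with a low value. They report only what shows in the picture. A call takes as long as a camera call.
- ctrl.boxes_of(query, picture): "extent" ([left, top, width, height] in pixels, round what is visible of it).
- ctrl.landmark_of(query, picture): "point" ([column, row] in pixels: a listed point, or the origin of a listed thing).
The state is a dict: "time_s": time; "joints": joint angles; "dq": joint speeds; "tau": joint torques, N m; "eef_pos": TCP position; "ee_rot": TCP orientation; "force": force on the tool from outside, world axes, zero at the start; "wrist_torque": the same for the moment, N m; "grip_width": opening from 0.0 (shut) to 1.0 (fully open); "grip_force": force on a finger pad.
Only numpy, scipy, OpenCV 4.12 (cv2) and the standard library are available. Lean on these libraries where they do the work, as an engineer would, in place of code of your own. Each camera call takes 0.05 s, during which the arm holds its last target. There are 200 camera calls.

## Working session

There is one attempt and no reset: what is moved stays moved. The work goes in short steps, Python scripts to look and compute and a tool call to move; the robot and the scene stay as the last step left them, time stands still between calls to the robot, and variables do not carry over. Pictures are saved under pics/ and viewed, at most 13 in all, crops included, and the job is handed in when it is done.

Besides the shell and the picture viewer there is one more tool, called in YAML: its name, and indented under it one key for each argument. send_rows: Moves the arm, as the interface text tells. Its arguments: {"type":"object","properties":{"targets":{"type":"array"},"squeeze":{"type":"number"}},"required":["targets"]}

```bash
mkdir -p pics
cat > h.py <<'E'
from rig import ctrl
import numpy as np, cv2
from scipy.spatial.transform import Rotation as Ro
def ray(c,p):
    K,R,t=[np.array(c[k],float) for k in("camera_matrix","R","t")]
    d=R.T@np.linalg.solve(K,[p[0],p[1],1.]); return -R.T@t,d
def atz(c,p,z):
    o,d=ray(c,p); return o+d*(z-o[2])/d[2]
def proj(c,X):
    x=np.array(c["R"])@np.array(X,float)+np.array(c["t"]); u=np.array(c["camera_matrix"])@x; return u[:2]/u[2]
def save(c,n): cv2.imwrite("pics/"+n+".png",c["img"][:,:,::-1])
E
python3 - <<'E'
from h import *
for n in("scene","top"):
    c=ctrl.capture(n); save(c,n+"0"); print(n,"cam",-np.array(c["R"]).T@np.array(c["t"]))
    for q,z in(("red_press_mark",67),("red_hinge",64),("red_free_edge",54),("red_unit",0),("blue_unit",0),("fuse_box",0),("wick_spool",0),("big_capacitor",0),("heatsink",0)):
        for d in ctrl.landmark_of(q,c)[:2]: print(q,round(d["score"],2),np.round(d["point"]),np.round(atz(c,d["point"],z)))
s=ctrl.sense();print(s)
E
```

```text
scene cam [-254.5106924   710.23641288  491.84863413]
red_press_mark 0.73 [200. 228.] [522. 172.  67.]
red_hinge 0.88 [185. 226.] [554. 187.  64.]
red_free_edge 0.96 [205. 239.] [496. 178.  54.]
red_unit 0.8 [194. 256.] [534. 181.   0.]
blue_unit 0.7 [326. 227.] [ 453. -143.    0.]
fuse_box 0.94 [270. 247.] [463.  31.   0.]
wick_spool 0.7 [293. 259.] [390.  31.   0.]
big_capacitor 0.71 [150. 308.] [424. 349.   0.]
big_capacitor 0.7 [272. 247.] [460.  27.   0.]
top cam [ 280.14690037   38.87857547 1151.35643055]
red_press_mark 0.65 [226. 203.] [505. 187.  67.]
red_hinge 0.8 [222. 184.] [552. 197.  64.]
red_free_edge 0.87 [226. 213.] [484. 187.  54.]
red_unit 0.88 [227. 205.] [516. 192.   0.]
red_unit 0.73 [222. 183.] [570. 208.   0.]
blue_unit 0.61 [367. 229.] [ 461. -149.    0.]
fuse_box 0.74 [294. 223.] [473.  28.   0.]
fuse_box 0.59 [367. 230.] [ 458. -148.    0.]
wick_spool 0.76 [295. 255.] [396.  26.   0.]
big_capacitor 0.72 [158. 240.] [426. 355.   0.]
big_capacitor 0.38 [226. 216.] [488. 195.   0.]
heatsink 0.69 [426. 199.] [ 537. -294.    0.]
{'time_s': 1.0, 'joints': array([-1.36536384e+00,  3.12879216e-01,  1.49769888e+00,  1.10024632e-05,
        1.33103312e+00, -2.23402902e-01]), 'dq': array([-0.00038135, -0.00044554,  0.00015064, -0.00077416, -0.00087007,
        0.00045629]), 'tau': array([ 1.75151075e-03, -4.12165403e+01, -2.59896094e+01, -8.83535199e-05,
        5.27547218e-04,  1.34649736e-05]), 'eef_pos': array([ 218.29115526, -477.46348173,  199.50524009]), 'ee_rot': array([-9.23179723e-06,  9.77100740e-01,  2.12777215e-01,  5.42702015e-06]), 'force': array([ 0.32619124, -0.46984396, -0.54631604]), 'wrist_torque': array([ 0.04666753, -0.03016173, -0.0165909 ]), 'grip_force': 0.0, 'grip_width': 1.002164504025057}
```

View pics/top0.png

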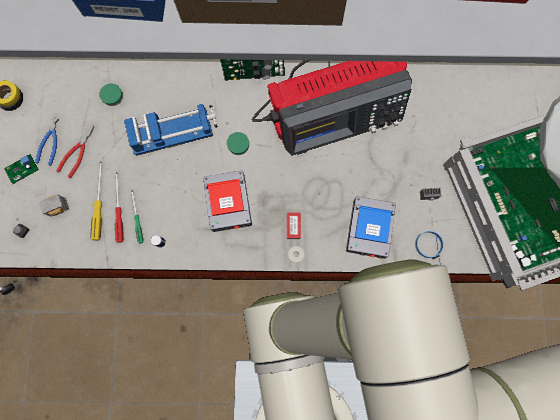

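View pics/scene0.png

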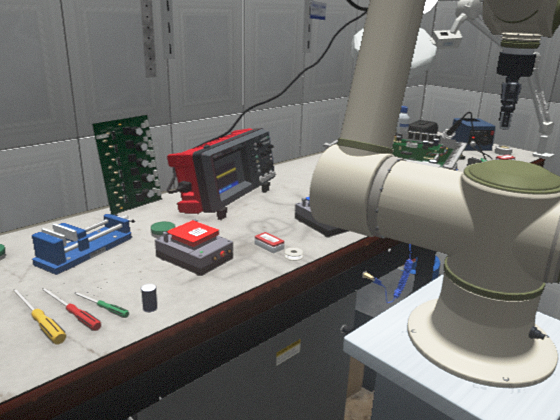

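The top view shows the red hatch's white mark at about (226,203), with the unit turned slightly. The blue unit is at (370,227), and the fuse box (294,224) and spool (296,255) lie between them. The scene view shows the hand at the far right by the lamp, so I'll draw it in first.

```bash
cat >> h.py <<'E'
def plan(wps,claw=1):
    "wps: (xyz, tool-x yaw deg or None, rows) -> rows, tool pointing down"
    s=ctrl.sense(); q=np.array(s["ee_rot"]); R=Ro.from_quat(q[[1,2,3,0]]); p=np.array(s["eef_pos"])
    for X,yaw,n in wps:
        x=R.as_matrix()[:,0]; y0=np.arctan2(x[1],x[0]); dy=0 if yaw is None else (np.radians(yaw)-y0+np.pi)%(2*np.pi)-np.pi
        d=(np.array(X,float)-p)/n
        for i in range(n):
            t=R.inv().apply(d)/1000; print([claw]+[float(v) for v in np.round(t,4)]+[0,0,float(np.round(-dy/n,3))])
            R=R*Ro.from_rotvec([0,0,-dy/n]); p=p+d
E
python3 -c "
from h import *
plan([((140,-309,200),None,4),((330,-100,200),None,6)])"
```

```text
[1, -0.0003, -0.0464, -0.0001, 0, 0, 0.0]
[1, -0.0003, -0.0464, -0.0001, 0, 0, 0.0]
[1, -0.0003, -0.0464, -0.0001, 0, 0, 0.0]
[1, -0.0003, -0.0464, -0.0001, 0, 0, 0.0]
[1, 0.0433, -0.0185, 0.0, 0, 0, 0.0]
[1, 0.0433, -0.0185, 0.0, 0, 0, 0.0]
[1, 0.0433, -0.0185, 0.0, 0, 0, 0.0]
[1, 0.0433, -0.0185, 0.0, 0, 0, 0.0]
[1, 0.0433, -0.0185, 0.0, 0, 0, 0.0]
[1, 0.0433, -0.0185, 0.0, 0, 0, 0.0]
```

send_rows:
  targets:
    - [1,0,-0.046,0,0,0,0]
    - [1,0,-0.046,0,0,0,0]
    - [1,0,-0.046,0,0,0,0]
    - [1,0,-0.046,0,0,0,0]
    - [1,0.043,-0.0185,0,0,0,0]
    - [1,0.043,-0.0185,0,0,0,0]
    - [1,0.043,-0.0185,0,0,0,0]
    - [1,0.043,-0.0185,0,0,0,0]
    - [1,0.043,-0.0185,0,0,0,0]
    - [1,0.043,-0.0185,0,0,0,0]
  squeeze: 40

```text
time_s: 2.25
eef_pos: [331.2, -100.6, 199.8]
ee_rot: [0.0, 0.977, 0.213, 0.0]
force: [-0.6, -1.4, -0.0]
grip_width: 0.002
grip_force: 0.0
```

```bash
python3 -c "
from h import *
plan([((440,160,200),97,10)])"
```

```text
[1, 0.0207, -0.0192, -0.0, 0, 0, -0.126]
[1, 0.023, -0.0164, -0.0, 0, 0, -0.126]
[1, 0.0249, -0.0134, -0.0, 0, 0, -0.126]
[1, 0.0264, -0.0101, -0.0, 0, 0, -0.126]
[1, 0.0274, -0.0067, -0.0, 0, 0, -0.126]
[1, 0.0281, -0.0032, -0.0, 0, 0, -0.126]
[1, 0.0282, 0.0003, -0.0, 0, 0, -0.126]
[1, 0.028, 0.0039, -0.0, 0, 0, -0.126]
[1, 0.0273, 0.0074, -0.0, 0, 0, -0.126]
[1, 0.0261, 0.0108, -0.0, 0, 0, -0.126]
```

send_rows:
  targets:
    - [1,0.021,-0.019,0,0,0,-0.126]
    - [1,0.023,-0.016,0,0,0,-0.126]
    - [1,0.025,-0.013,0,0,0,-0.126]
    - [1,0.026,-0.01,0,0,0,-0.126]
    - [1,0.027,-0.007,0,0,0,-0.126]
    - [1,0.028,-0.003,0,0,0,-0.126]
    - [1,0.028,0,0,0,0,-0.126]
    - [1,0.028,0.004,0,0,0,-0.126]
    - [1,0.027,0.007,0,0,0,-0.126]
    - [1,0.026,0.011,0,0,0,-0.126]

```text
time_s: 3.5
eef_pos: [439.8, 157.7, 199.6]
ee_rot: [0.0, 0.663, 0.749, 0.0]
force: [1.0, 1.1, 0.2]
grip_width: 0.001
grip_force: 0.0
```

Run:
```python
from h import *
for n in("wrist","top"):
    c=ctrl.capture(n); save(c,n+"1"); print(n,"cam",-np.array(c["R"]).T@np.array(c["t"]))
    for q,z in(("red_press_mark",67),("red_hinge",64),("red_free_edge",54),("red_unit",0)):
        for d in ctrl.landmark_of(q,c)[:2]: print(q,round(d["score"],2),np.round(d["point"]),np.round(atz(c,d["point"],z)))
    m=(c["img"].astype(int)@[1,-.5,-.5]>60).astype(np.uint8)
    k,l,st,ce=cv2.connectedComponentsWithStats(m)
    for i in np.argsort(-st[1:,4])[:3]+1:
        r=cv2.minAreaRect(np.argwhere(l==i)[:,::-1].astype(np.float32)); b=cv2.boxPoints(r)
        print(st[i],[np.round(atz(c,p,66),1)[:2].tolist() for p in b],np.round(atz(c,r[0],66),1))
```

```text
wrist cam [429.41630164 226.97772475 372.1576365 ]
red_press_mark 0.95 [367. 160.] [507. 188.  67.]
red_hinge 0.59 [421. 158.] [553. 195.  64.]
red_free_edge 0.9 [334. 158.] [481. 185.  54.]
red_unit 0.77 [362. 153.] [517. 186.   0.]
[ 337  110   92   94 6730] [[474.1, 223.1], [548.6, 235.0], [569.1, 160.9], [489.4, 148.0]] [520.1 193.   66. ]
[ 489  273   71   68 1952] [[641.8, 78.3], [654.5, 123.5], [736.4, 86.0], [726.4, 37.5]] [689.1  82.1  66. ]
[298 164   5  12  54] [[450.0, 177.7], [453.3, 178.1], [454.6, 168.7], [451.3, 168.3]] [452.3 173.2  66. ]
top cam [ 280.14690037   38.87857547 1151.35643055]
[ 268   61  139   53 3119] [[799.3, 104.0], [923.7, -221.1], [847.0, -243.1], [725.4, 78.7]] [823.  -68.9  66. ]
[ 56 142  29  36 269] [[578.5, 586.6], [658.2, 556.5], [639.5, 517.9], [560.3, 548.4]] [608.8 552.4  66. ]
[ 91 201  11  39 255] [[418.9, 491.0], [507.8, 493.6], [506.9, 474.4], [418.0, 472.1]] [462.6 482.7  66. ]
```

View pics/wrist1.png

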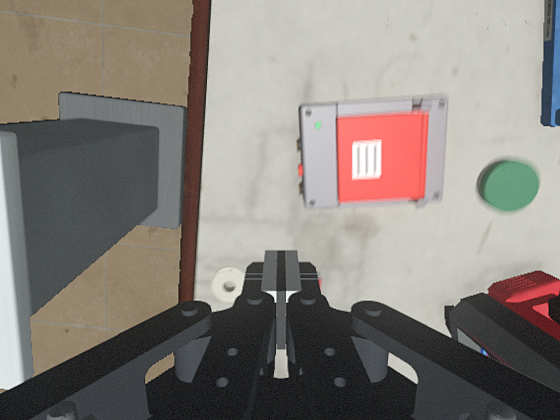

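The wrist view shows the mark at (367,160), which puts it at about (507,188) with the unit's yaw near 9°. The shut fingers are clear of everything.

```bash
python3 -c "
from h import *
plan([((507,188,110),99,6),((507,188,74),None,4)])"
```

```text
[1, 0.0039, 0.0118, 0.0149, 0, 0, -0.007]
[1, 0.0039, 0.0118, 0.0149, 0, 0, -0.007]
[1, 0.0038, 0.0118, 0.0149, 0, 0, -0.007]
[1, 0.0037, 0.0119, 0.0149, 0, 0, -0.007]
[1, 0.0036, 0.0119, 0.0149, 0, 0, -0.007]
[1, 0.0035, 0.0119, 0.0149, 0, 0, -0.007]
[1, 0.0, -0.0, 0.009, 0, 0, 0.0]
[1, 0.0, -0.0, 0.009, 0, 0, 0.0]
[1, 0.0, -0.0, 0.009, 0, 0, 0.0]
[1, 0.0, -0.0, 0.009, 0, 0, 0.0]
```

send_rows:
  targets:
    - [1,0.004,0.012,0.015,0,0,-0.007]
    - [1,0.004,0.012,0.015,0,0,-0.007]
    - [1,0.004,0.012,0.015,0,0,-0.007]
    - [1,0.004,0.012,0.015,0,0,-0.007]
    - [1,0.003,0.012,0.015,0,0,-0.007]
    - [1,0.003,0.012,0.015,0,0,-0.007]
    - [1,0,0,0.009,0,0,0]
    - [1,0,0,0.009,0,0,0]
    - [1,0,0,0.009,0,0,0]
    - [1,0,0,0.007,0,0,0]

```text
time_s: 5.25
eef_pos: [507.7, 188.2, 75.2]
ee_rot: [-0.0, 0.648, 0.761, -0.0]
force: [-1.1, 0.1, 0.3]
grip_width: -0.001
grip_force: 0.0
```

Run:
```python
from h import *
s=ctrl.sense();print(s["eef_pos"],s["force"])
c=ctrl.capture("wrist"); save(c,"wrist2")
for q,z in(("red_press_mark",67),("red_hinge",64),("red_free_edge",54)):
    for d in ctrl.landmark_of(q,c)[:1]: print(q,round(d["score"],2),np.round(d["point"]),np.round(atz(c,d["point"],z)))
```

```text
[507.72089672 188.2263477   75.15796385] [-1.06698211  0.10015176  0.31466983]
red_press_mark 0.72 [282. 240.] [507. 187.  67.]
red_hinge 0.66 [371. 237.] [554. 195.  64.]
red_free_edge 0.75 [240. 231.] [483. 184.  54.]
```

View pics/wrist2.png

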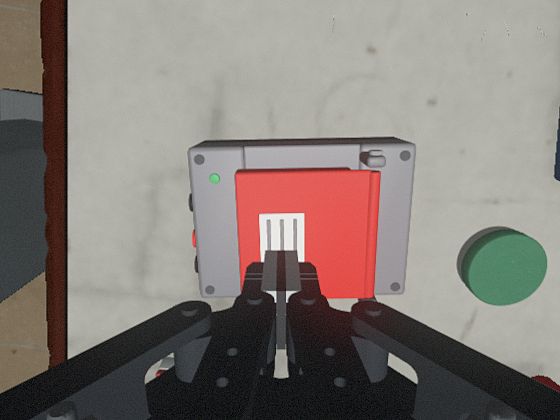

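The fingertip stands over the mark at (282,250), so I'll press.

send_rows:
  targets:
    - [1,0,0,0.003,0,0,0]
    - [1,0,0,0.003,0,0,0]
    - [1,0,0,0.0015,0,0,0]
    - [1,0,0,0.0015,0,0,0]
    - [1,0,0,0.0015,0,0,0]
    - [1,0,0,0.0015,0,0,0]
    - [1,0,0,0.001,0,0,0]
    - [1,0,0,0,0,0,0]
    - [1,0,0,0,0,0,0]
    - [1,0,0,0,0,0,0]

```text
time_s: 6.7
eef_pos: [507.9, 188.3, 62.5]
ee_rot: [0.0, 0.648, 0.761, 0.0]
force: [-0.1, 0.2, 0.4]
grip_width: 0.001
grip_force: 0.0
```

send_rows:
  targets:
    - [1,0,0,0.001,0,0,0]
    - [1,0,0,0.001,0,0,0]
    - [1,0,0,0,0,0,0]
    - [1,0,0,0,0,0,0]
    - [1,0,0,0,0,0,0]
    - [1,0,0,0,0,0,0]
    - [1,0,0,0,0,0,0]
    - [1,0,0,0,0,0,0]
    - [1,0,0,0,0,0,0]
    - [1,0,0,0,0,0,0]

```text
time_s: 7.95
eef_pos: [507.9, 188.3, 60.5]
ee_rot: [0.0, 0.648, 0.761, -0.0]
force: [-0.5, -0.1, 0.9]
grip_width: -0.002
grip_force: 0.0
```

Run:
```python
from h import *
s=ctrl.sense();print(s["eef_pos"],s["force"],s["tau"])
c=ctrl.capture("wrist"); save(c,"wrist3")
```

```text
[507.8906919  188.28878491  60.4853993 ] [-0.50805594 -0.13502458  0.90086456] [-2.54006372e-04 -4.56406617e+01 -2.20453763e+01 -1.96909091e-04
  5.58692482e-04 -1.76558433e-05]
```

View pics/wrist3.png

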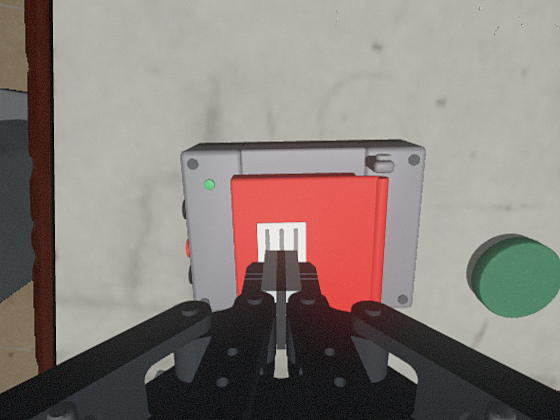

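The tip is still above the mark centre (282,252) with no force, so I'll go on slowly.

send_rows:
  targets:
    - [1,0,0,0.0005,0,0,0]
    - [1,0,0,0.0005,0,0,0]
    - [1,0,0,0.0005,0,0,0]
    - [1,0,0,0,0,0,0]
    - [1,0,0,0,0,0,0]
    - [1,0,0,0,0,0,0]
    - [1,0,0,0,0,0,0]
    - [1,0,0,0,0,0,0]
    - [1,0,0,0,0,0,0]
    - [1,0,0,0,0,0,0]

```text
time_s: 9.25
eef_pos: [507.9, 188.3, 59.0]
ee_rot: [-0.0, 0.648, 0.761, 0.0]
force: [0.3, -0.1, -0.1]
grip_width: -0.001
grip_force: 0.0
```

Run:
```python
from h import *
F=[]
for n in("scene","scene","scene"):
    c=ctrl.capture(n); F.append(ctrl.sense()["force"])
print(np.round(F,2)); cv2.imwrite("pics/s4.png",cv2.resize(c["img"][190:290,130:260,::-1],None,fx=6,fy=5.9,interpolation=cv2.INTER_CUBIC))
print(ctrl.capture("wrist")["camera_matrix"])
```

```text
[[ 0.35  0.93  0.29]
 [ 0.03 -0.44 -0.53]
 [ 0.29  0.22 -1.32]]
[[364.46158949   0.         280.7345631 ]
 [  0.         364.46158949 204.90458823]
 [  0.           0.           1.        ]]
```

View pics/s4.png

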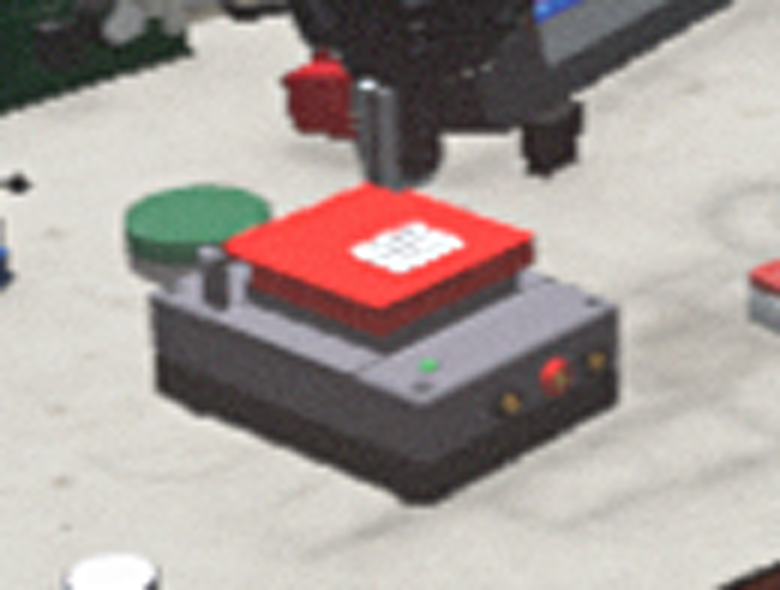

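Run:
```python
from h import *
s=ctrl.sense(); P=np.array(s["eef_pos"]); print(P)
for n in("scene","wrist","top"):
    c=ctrl.capture(n); print(n,"TCP px",proj(c,P),"tcp+40",proj(c,P+[0,0,40]), "mark est",proj(c,[507,188,67]))
    if n=="wrist": print("viewdir",np.array(c["R"])[2],"cam",-np.array(c["R"]).T@np.array(c["t"]))
    for q,z in(("red_press_mark",67),("red_hinge",64),("red_free_edge",54)):
        for d in ctrl.landmark_of(q,c)[:1]: print(q,round(d["score"],2),np.round(d["point"]),np.round(atz(c,d["point"],z)))
```

```text
[507.89351291 188.31793817  58.98114415]
scene TCP px [197.36753474 236.05707765] tcp+40 [196.65830157 217.69156834] mark est [197.62005963 232.51956018]
red_press_mark 0.74 [149. 311.] [327. 403.  67.]
red_hinge 0.84 [184. 228.] [546. 193.  64.]
red_free_edge 0.66 [206. 241.] [487. 183.  54.]
wrist TCP px [284.53627446 244.21958293] tcp+40 [285.42029873 281.79967853] mark est [282.76667785 250.77178597]
viewdir [ 0.0429694  -0.27118898 -0.96156652] cam [494.94017544 257.19805103 231.5940713 ]
red_press_mark 0.76 [281. 252.] [506. 187.  67.]
red_hinge 0.64 [376. 247.] [552. 196.  64.]
red_free_edge 0.86 [236. 245.] [483. 182.  54.]
top TCP px [225.7463734  202.92956557] tcp+40 [223.44170921 199.24906124] mark est [225.42082158 202.59421526]
red_press_mark 0.49 [230. 206.] [498. 178.  67.]
```

Run:
```python
from h import *
P=np.array(ctrl.sense()["eef_pos"]); o=[]
for n,(r,c0,h,w) in(("wrist",(200,220,150,130)),("scene",(130,150,115,100))):
    c=ctrl.capture(n); im=c["img"][:,:,::-1]; f=600/h
    z=cv2.resize(im[r:r+h,c0:c0+w],(400,600),interpolation=cv2.INTER_CUBIC)
    for k,col in((0,(0,255,0)),(40,(255,255,0)),(73,(255,0,255))):
        u=proj(c,P+[0,0,k]); x=(int((u[0]-c0)*400/w),int((u[1]-r)*f))
        cv2.drawMarker(z,x,col,0,14,2)
    o.append(z)
cv2.imwrite("pics/c5.png",np.hstack(o))
```

```text
(no output)
```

View pics/c5.png

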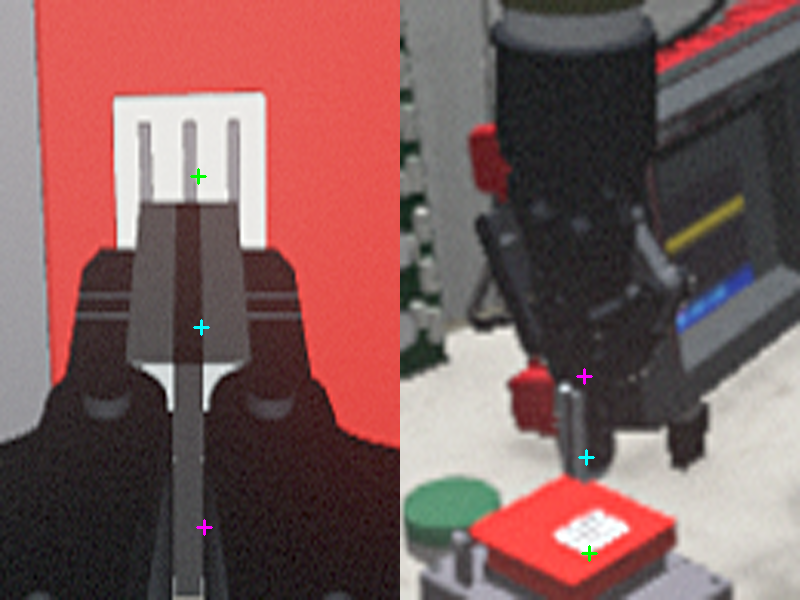

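The tip seems to hover about 30 mm above the reported TCP, judging by both views: the scene view shows its end at crop (580,478), well above the green TCP marker. I'll triangulate it.

Run:
```python
from h import *
P=np.array(ctrl.sense()["eef_pos"]); A=[];B=[]
for n,p in(("wrist",(220+190*.325,200+203*.25)),("scene",(150+578*.25-100,130+480*115/600))):
    c=ctrl.capture(n); o,d=ray(c,p); d/=np.linalg.norm(d); M=np.eye(3)-np.outer(d,d); A.append(M);B.append(M@o)
X=np.linalg.lstsq(np.vstack(A),np.hstack(B),rcond=None)[0]; print(X,X-P,[np.linalg.norm(M@X-b) for M,b in zip(A,B)])
```

```text
[504.21158953 197.67797023  93.04894359] [-3.69525114  9.36656278 34.04560919] [np.float64(1.2256918994320323), np.float64(1.2256918994318804)]
```

The tip sits about 33 mm short of the reported TCP, so contact should come near TCP z ≈ 34. Going down in stages.

send_rows:
  targets:
    - [1,0,0,0.004,0,0,0]
    - [1,0,0,0.004,0,0,0]
    - [1,0,0,0.004,0,0,0]
    - [1,0,0,0.004,0,0,0]
    - [1,0,0,0.002,0,0,0]
    - [1,0,0,0.002,0,0,0]
    - [1,0,0,0.001,0,0,0]
    - [1,0,0,0,0,0,0]
    - [1,0,0,0,0,0,0]
    - [1,0,0,0,0,0,0]

```text
time_s: 11.5
eef_pos: [508.0, 188.3, 38.1]
ee_rot: [0.0, 0.648, 0.761, 0.0]
force: [-0.3, -0.8, -0.7]
grip_width: -0.003
grip_force: 0.0
```

Run:
```python
from h import *
P=np.array(ctrl.sense()["eef_pos"]); o=[]
F=[]
for n,(r,c0,h,w) in(("wrist",(200,220,150,130)),("scene",(165,150,92,80))):
    c=ctrl.capture(n); im=c["img"][:,:,::-1]; F.append(ctrl.sense()["force"])
    o.append(cv2.resize(im[r:r+h,c0:c0+w],(400,600),interpolation=cv2.INTER_CUBIC))
cv2.imwrite("pics/c6.png",np.hstack(o)); print(P,np.round(F,1))
```

```text
[507.96783073 188.30566977  38.08170011] [[ 0.2  0.3  1.2]
 [ 0.2 -0.7  0.5]]
```

View pics/c6.png

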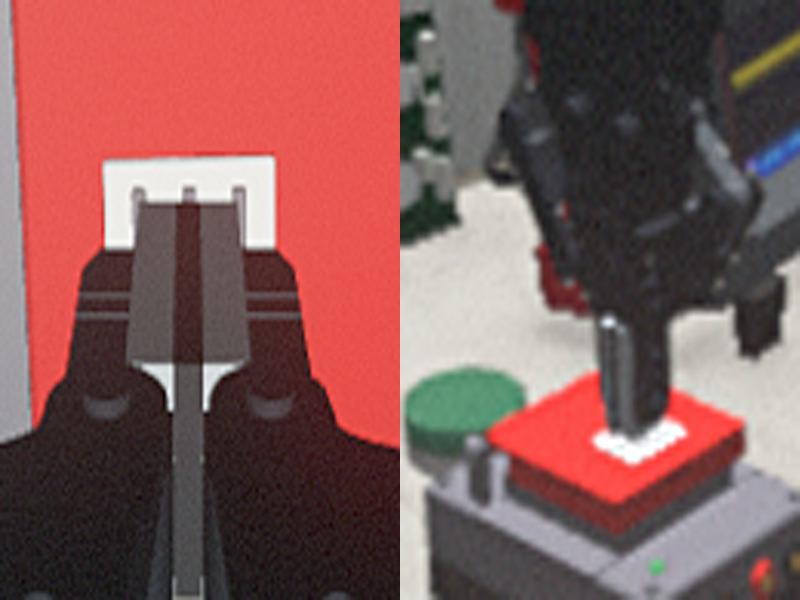

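Both views now show the fingertip just above the mark, with its end at crop (635,430). Pressing.

send_rows:
  targets:
    - [1,0,0,0.002,0,0,0]
    - [1,0,0,0.002,0,0,0]
    - [1,0,0,0.001,0,0,0]
    - [1,0,0,0.001,0,0,0]
    - [1,0,0,0.001,0,0,0]
    - [1,0,0,0,0,0,0]
    - [1,0,0,0,0,0,0]
    - [1,0,0,0,0,0,0]
    - [1,0,0,0,0,0,0]
    - [1,0,0,0,0,0,0]

```text
time_s: 12.85
eef_pos: [507.9, 188.3, 31.0]
ee_rot: [-0.0, 0.648, 0.761, 0.0]
force: [-0.5, -0.4, 2.0]
grip_width: -0.001
grip_force: 1.3
```

Contact starts to show (2 N). Going on to the stop.

send_rows:
  targets:
    - [1,0,0,0.001,0,0,0]
    - [1,0,0,0.001,0,0,0]
    - [1,0,0,0.0005,0,0,0]
    - [1,0,0,0.0005,0,0,0]
    - [1,0,0,0,0,0,0]
    - [1,0,0,0,0,0,0]
    - [1,0,0,0,0,0,0]
    - [1,0,0,0,0,0,0]
    - [1,0,0,0,0,0,0]
    - [1,0,0,0,0,0,0]

```text
time_s: 14.1
eef_pos: [508.2, 188.4, 29.5]
ee_rot: [0.0, 0.648, 0.761, 0.0]
force: [-6.7, -1.3, 17.7]
grip_width: -0.004
grip_force: 9.0
```

Hard stop reached (18 N). Straight up and clear.

send_rows:
  targets:
    - [1,0,0,-0.04,0,0,0]
    - [1,0,0,-0.05,0,0,0]
    - [1,0,0,-0.05,0,0,0]
    - [1,0,0,0,0,0,0]
    - [1,0,0,0,0,0,0]
    - [1,0,0,0,0,0,0]
    - [1,0,0,0,0,0,0]
    - [1,0,0,0,0,0,0]
    - [1,0,0,0,0,0,0]
    - [1,0,0,0,0,0,0]

```text
time_s: 15.35
eef_pos: [507.9, 188.3, 167.9]
ee_rot: [-0.0, 0.648, 0.761, -0.0]
force: [0.4, 0.2, 0.2]
grip_width: 0.006
grip_force: 0.0
```

Run:
```python
from h import *
P=np.array(ctrl.sense()["eef_pos"]); o=[]
for n,(r,c0,h,w) in(("wrist",(60,180,300,260)),("scene",(150,130,138,120))):
    c=ctrl.capture(n); im=c["img"][:,:,::-1]
    o.append(cv2.resize(im[r:r+h,c0:c0+w],(400,600),interpolation=cv2.INTER_CUBIC))
    for q,z in(("red_press_mark",95),("red_hinge",64),("red_free_edge",105)):
        for d in ctrl.landmark_of(q,c)[:1]: print(q,round(d["score"],2),np.round(d["point"]),np.round(atz(c,d["point"],z)))
cv2.imwrite("pics/c7.png",np.hstack(o)); print(P)
```

```text
red_press_mark 0.76 [302. 208.] [521. 188.  95.]
red_free_edge 0.98 [266. 212.] [496. 184. 105.]
red_press_mark 0.86 [193. 215.] [531. 181.  95.]
red_hinge 0.68 [183. 226.] [558. 188.  64.]
red_free_edge 0.81 [200. 215.] [502. 184. 105.]
[507.89528004 188.30899744 167.94346279]
```

View pics/c7.png

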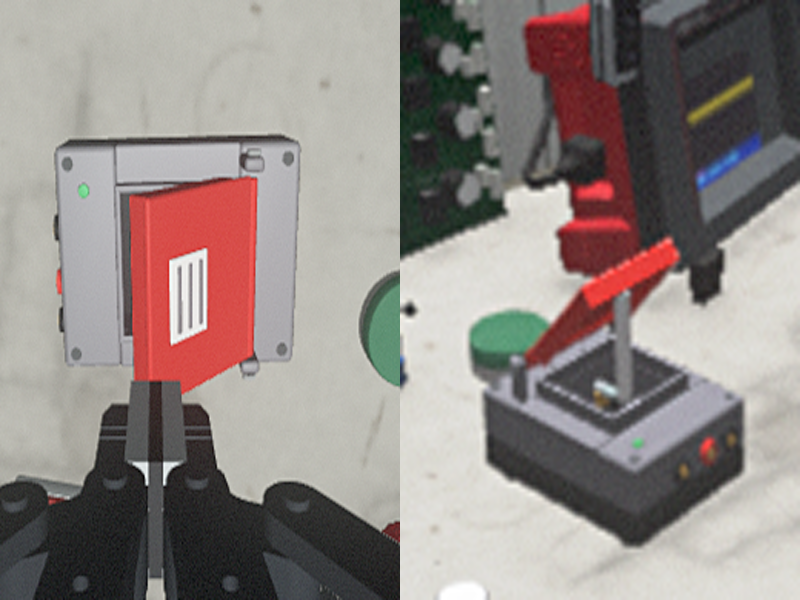

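The hatch has popped up and lies on the plunger: its free edge is at crop (635,270) in the scene view, with the rod below it. I'll come round to the front, offset +20 mm in y to miss the plunger.

```bash
cat >> h.py <<'E'
u=np.array([.988,.156,0]);v=np.array([-.156,.988,0]);H=np.array([553,195,0.])
def pt(s,ztip,off=20): return H+u*s+v*off+[0,0,ztip-33]
E
python3 - <<'E'
from h import *
plan([(pt(-103,201),None,4),(pt(-103,91),None,4)])
E
```

```text
[1, 0.0049, -0.0143, -0.0, 0, 0, 0.0]
[1, 0.0049, -0.0143, -0.0, 0, 0, 0.0]
[1, 0.0049, -0.0143, -0.0, 0, 0, 0.0]
[1, 0.0049, -0.0143, -0.0, 0, 0, 0.0]
[1, -0.0, -0.0, 0.0275, 0, 0, 0.0]
[1, -0.0, -0.0, 0.0275, 0, 0, 0.0]
[1, -0.0, -0.0, 0.0275, 0, 0, 0.0]
[1, -0.0, -0.0, 0.0275, 0, 0, 0.0]
```

send_rows:
  targets:
    - [1,0.005,-0.014,0,0,0,0]
    - [1,0.005,-0.014,0,0,0,0]
    - [1,0.005,-0.014,0,0,0,0]
    - [1,0.005,-0.014,0,0,0,0]
    - [1,0,0,0.027,0,0,0]
    - [1,0,0,0.027,0,0,0]
    - [1,0,0,0.028,0,0,0]
    - [1,0,0,0.028,0,0,0]
    - [1,0,0,0,0,0,0]
    - [1,0,0,0,0,0,0]

```text
time_s: 17.0
eef_pos: [449.9, 199.3, 59.1]
ee_rot: [0.0, 0.648, 0.761, 0.001]
force: [1.3, -0.5, 0.4]
grip_width: -0.0
grip_force: 0.0
```

Run:
```python
from h import *
P=np.array(ctrl.sense()["eef_pos"]); o=[]
for n,(r,c0,h,w) in(("wrist",(60,220,300,260)),("scene",(150,130,138,120))):
    c=ctrl.capture(n); im=c["img"][:,:,::-1]
    o.append(cv2.resize(im[r:r+h,c0:c0+w],(400,600),interpolation=cv2.INTER_CUBIC))
cv2.imwrite("pics/c8.png",np.hstack(o)); print(P)
f=lambda a:pt(-71.7*np.cos(a)-9,64+71.7*np.sin(a)-12)
plan([(f(.5),None,4)]+[(f(a),None,1) for a in np.arange(.58,1.8,.08)])
```

```text
[449.90798187 199.32279913  59.12134232]
[1, -0.0001, 0.0073, 0.0015, 0, 0, 0.0]
[1, -0.0001, 0.0073, 0.0015, 0, 0, 0.0]
[1, -0.0001, 0.0073, 0.0015, 0, 0, 0.0]
[1, -0.0001, 0.0073, 0.0015, 0, 0, 0.0]
[1, -0.0, 0.003, -0.0049, 0, 0, 0.0]
[1, -0.0, 0.0033, -0.0047, 0, 0, 0.0]
[1, -0.0, 0.0037, -0.0044, 0, 0, 0.0]
[1, -0.0, 0.004, -0.0041, 0, 0, 0.0]
[1, -0.0, 0.0044, -0.0037, 0, 0, 0.0]
[1, -0.0, 0.0046, -0.0034, 0, 0, 0.0]
[1, -0.0, 0.0049, -0.003, 0, 0, 0.0]
[1, -0.0, 0.0051, -0.0026, 0, 0, 0.0]
[1, -0.0, 0.0053, -0.0022, 0, 0, 0.0]
[1, -0.0, 0.0055, -0.0017, 0, 0, 0.0]
[1, -0.0, 0.0056, -0.0013, 0, 0, 0.0]
[1, -0.0, 0.0057, -0.0008, 0, 0, 0.0]
[1, -0.0, 0.0057, -0.0004, 0, 0, 0.0]
[1, -0.0, 0.0057, 0.0001, 0, 0, 0.0]
[1, -0.0, 0.0057, 0.0005, 0, 0, 0.0]
[1, -0.0, 0.0057, 0.001, 0, 0, 0.0]
```

View pics/c8.png

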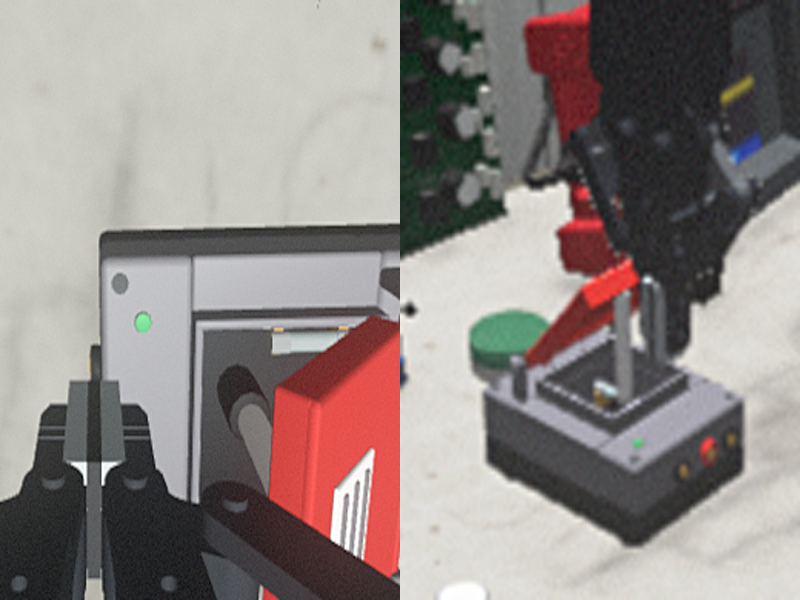

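The fingertip stands in front of the raised hatch's free edge, at crop (670,340) in the scene view. The rod is at crop (250,400) in the wrist view, so I'll check how far it is to the side.

Run:
```python
from h import *
c=ctrl.capture("wrist")
for p,z in(((382,252),45),((382,252),30),((220+265*.65,60+450*.5),80)):
    X=atz(c,p,z)-H; print(z,X@u,X@v)
```

```text
45 -46.81879923528886 10.155466119199623
30 -42.27015474259023 3.7134566950097287
80 -51.357127224977724 8.73074919534792
```

Shifting 6 mm further out to clear the rod, then following the lip's arc.

send_rows:
  targets:
    - [1,0.003,0.005,0.002,0,0,0]
    - [1,0.003,0.006,0.002,0,0,0]
    - [1,0,0.009,0.001,0,0,0]
    - [1,0,0.009,0.001,0,0,0]
    - [1,0,0.003,-0.005,0,0,0]
    - [1,0,0.0033,-0.0047,0,0,0]
    - [1,0,0.0037,-0.0044,0,0,0]
    - [1,0,0.004,-0.004,0,0,0]
    - [1,0,0.0044,-0.0037,0,0,0]
    - [1,0,0.0046,-0.0034,0,0,0]

```text
time_s: 18.4
eef_pos: [500.1, 213.4, 77.5]
ee_rot: [0.0, 0.648, 0.761, 0.0]
force: [-0.1, 0.9, -0.7]
grip_width: 0.0
grip_force: 0.1
```

Run:
```python
from h import *
P=np.array(ctrl.sense()["eef_pos"]);print(P,(P-H)@u,(P-H)@v)
c=ctrl.capture("scene"); im=c["img"][:,:,::-1]
for q,z in(("red_hinge",64),("red_unit",0),("red_free_edge",118)):
    for d in ctrl.landmark_of(q,c)[:1]: print(q,d["score"],d["point"],atz(c,d["point"],z))
cv2.imwrite("pics/s9.png",cv2.resize(im[150:288,110:270],(695,600),interpolation=cv2.INTER_CUBIC))
```

```text
[500.11510793 213.38166453  77.46435919] -49.382733695202305 26.411127713928348
red_hinge 0.92 [185.1, 225.3] [558.25811232 183.23529076  64.        ]
red_unit 0.88 [192.2, 256.1] [538.15296751 182.50105826   0.        ]
red_free_edge 0.64 [190.9, 206.8] [523.1579831  190.48951546 118.        ]
```

View pics/s9.png

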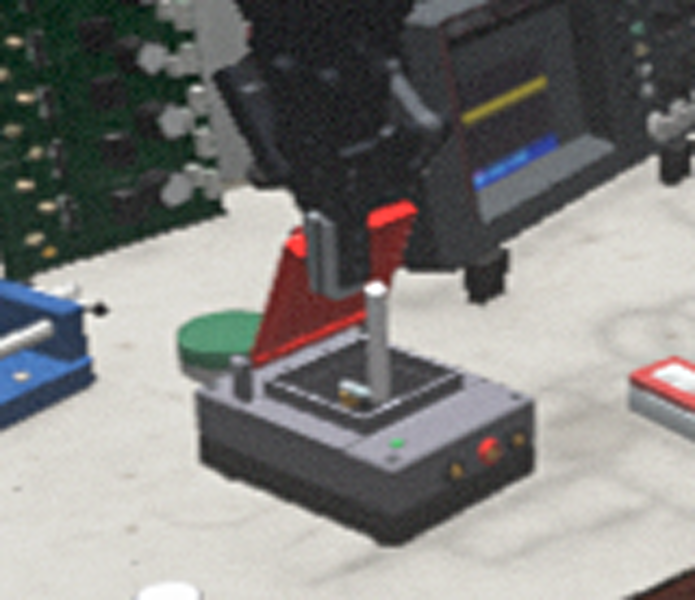

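The hatch is rising on the finger (tip at (345,290)) and the rod is clear. Continuing along the arc.

send_rows:
  targets:
    - [1,0,0.005,-0.003,0,0,0]
    - [1,0,0.005,-0.0026,0,0,0]
    - [1,0,0.0053,-0.002,0,0,0]
    - [1,0,0.0055,-0.0017,0,0,0]
    - [1,0,0.0056,-0.0013,0,0,0]
    - [1,0,0.0057,-0.0008,0,0,0]
    - [1,0,0.0057,0,0,0,0]
    - [1,0,0.0057,0,0,0,0]
    - [1,0,0.005,0,0,0,0]
    - [1,0,0.004,0,0,0,0]

```text
time_s: 19.85
eef_pos: [551.2, 221.7, 88.5]
ee_rot: [-0.001, 0.648, 0.761, -0.001]
force: [-5.2, -0.5, 3.2]
grip_width: 0.005
grip_force: 2.8
```

Run:
```python
from h import *
P=np.array(ctrl.sense()["eef_pos"]);print(P,(P-H)@u,ctrl.sense()["force"])
c=ctrl.capture("scene"); save(c,"s10")
for q,z in(("red_hinge",64),("red_unit",0),("red_free_edge",135)):
    for d in ctrl.landmark_of(q,c)[:1]: print(q,d["score"],d["point"],atz(c,d["point"],z))
```

```text
[551.15565261 221.72730466  88.51715569] 2.347244308621341 [-5.24071154 -0.46066115  3.19646462]
red_hinge 0.84 [182.4, 226.9] [555.0861948  191.98785872  64.        ]
red_unit 0.78 [192.7, 259.4] [525.3234879  190.17112366   0.        ]
```

A 5 N reaction at the expected stop position means the hatch is at its rear stop. Backing off, then up.

send_rows:
  targets:
    - [1,0,0,0,0,0,0]
    - [1,0,-0.003,0,0,0,0]
    - [1,0,-0.006,0,0,0,0]
    - [1,0,-0.01,0,0,0,0]
    - [1,0,-0.012,-0.01,0,0,0]
    - [1,0,-0.01,-0.03,0,0,0]
    - [1,0,-0.01,-0.04,0,0,0]
    - [1,0,-0.01,-0.04,0,0,0]
    - [1,0,0,0,0,0,0]
    - [1,0,0,0,0,0,0]

```text
time_s: 21.3
eef_pos: [491.0, 211.9, 208.4]
ee_rot: [-0.0, 0.648, 0.761, -0.0]
force: [0.8, -0.5, -0.6]
grip_width: 0.001
grip_force: 0.0
```

Run:
```python
from h import *
P=np.array(ctrl.sense()["eef_pos"]);print(P,ctrl.sense()["force"])
c=ctrl.capture("scene"); im=c["img"][:,:,::-1]
for q,z in(("red_hinge",64),("red_unit",0)):
    for d in ctrl.landmark_of(q,c)[:1]: print(q,d["score"],d["point"],atz(c,d["point"],z))
cv2.imwrite("pics/s11.png",cv2.resize(im[150:288,110:270],(695,600),interpolation=cv2.INTER_CUBIC))
```

```text
[490.99587778 211.89012829 208.42273738] [ 0.82187828 -0.47921819 -0.55620059]
red_hinge 0.79 [181.2, 230.1] [543.40663554 202.68649964  64.        ]
red_unit 0.56 [192.3, 260.3] [522.59944426 193.05971342   0.        ]
```

View pics/s11.png

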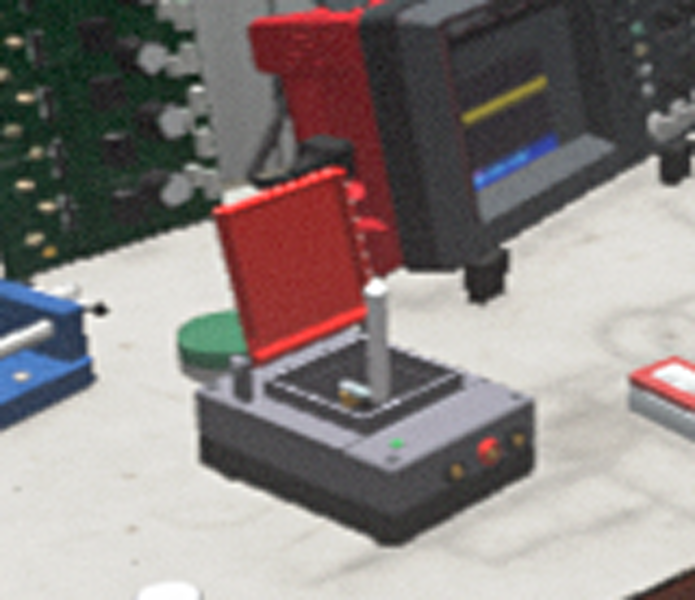

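The hatch stands back past upright (top edge at (280,190)) with the rod out, the unit hasn't moved, and the hand is clear. Handing in.

```bash
python3 -c "
from rig import ctrl
print(ctrl.finish_job())"
```

```text
the job is handed in; nothing more can be done
None
```

The red hatch was pressed once, popped up and stayed up by itself, and now stands open at its rear stop with the hand clear; I handed the job in at about 21 s of the 42 s, and no verdict was returned.

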